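# Rock a jammed locating block out of a slide-jaw fixture

## Task

The tall locating block is stuck between the two stiff jaws of the slide-jaw fixture. Take it by its upper part, rock it side to side towards one jaw and then the other, so that the block itself pushes both jaws back until its foot is free, then lift it out. Finish while still holding it upright and still over the fixture, its foot about 2 cm above the tops of the jaws; do not touch the fixture or its jaws with the gripper, and leave the other things on the cabinet where they are.

Things in the scene. Friction and masses are not known exactly. Their poses are not given: they have to be found in the camera images.
- fixture: Slide-jaw fixture, fixed: dark steel bed 74 (x) x 200 (y) x 22 mm high, origin at the centre of its underside, z up. Two steel jaws, left on the +y side, right on the -y side, slide along its y on the bed. Their noses are 40 mm wide in x, from 25 to 62 mm above the origin (62 is the fixture's highest point); at joint 0 a nose's face is 15.5 mm from the centre plane. End stops 38 mm high.
- pocket (a point): Middle of the floor of the pocket in the bed's centre, 10 mm above the fixture's origin, axes as the fixture's. The pocket is 38 (x) x 42 (y) mm and 12 mm deep; the block's foot stands on its floor with about 1 mm play each side and cannot slide sideways.
- locating_block: Plain aluminium locating block, loose, 108 mm tall, about 0.25 kg: a foot 36 (x) x 40 (y) x 8 mm high, above it an upright shank 26 (x) x 30 (y) mm with a thin dark line round it at 80 mm. Origin at the centre of the foot's underside, z up the shank, x and y at the start parallel to the fixture's. Its foot starts in the pocket, the shank between the jaws, standing out 56 mm above them.
- foot_left (a point): Middle of the foot's lower +y edge (20 mm from the block's origin). The jaw noses overhang the foot by up to 4.5 mm each side with 7 mm headroom: lifted straight, the block stops hard after 7 mm. Leaned towards +y, pivoting on this edge on the pocket floor, the shank pushes the left jaw back. 0.14 to 0.16 rad is enough; at about 0.18 the foot's other edge meets the nose above it.
- foot_right (a point): Middle of the foot's lower -y edge; leaned towards -y the block pivots on it and pushes the right jaw back in the same way.
- jaw_left (a joint): How far the left (+y) jaw is pushed back from the centre, m, 0 to 0.014, starts between 0 and 0.0015. It slides stiffly (about 6 N) and stays where it is left. From about 0.0055 on, its nose is clear of the foot.
- jaw_right (a joint): The same for the right (-y) jaw, which is pushed back towards -y; growing values are farther from the centre.
- bush: Bystander: turned aluminium bush with a flange, 46 mm across, 34 mm high, origin at the centre of its underside.
- v_block: Bystander: steel V-block 33x40x34 mm, origin at the centre of its underside.
- flat_gauge: Bystander: gauge block lying flat, 35x20x9 mm, origin at the centre of its underside.
- tray: Bystander: frosted plastic tray 77x125x26 mm, origin at the centre of its underside.
Mind the look-alikes: they are no part of the job. Leave any blue look-alike of the locating_block alone.

How it is judged (in metres and radians):
On the way, in this order (a step that is already met when the one before it is completed fails the run):
1. the block, leaned over, has pushed one jaw back at least 4 mm (value of joint any of jaw_left, jaw_right above 0.004 m and angle between locating_block's own z axis and vertical above 0.06 rad and height (world z) of locating_block below 0.03 m), for 0.1 s.
2. leaned the other way, it has pushed the other jaw back at least 4 mm too, its foot still in the pocket (value of joint each of jaw_left, jaw_right above 0.004 m and angle between locating_block's own z axis and vertical above 0.06 rad and height (world z) of locating_block below 0.03 m), for 0.1 s.
At the end, for the whole second after the job is handed in: The block is held in the fingers, upright within 0.15 rad and at rest, its foot's middle within 40 mm sideways of the fixture's middle and its underside 5 to 45 mm above the tops of the jaws (62 mm), touching nothing of the fixture; both jaws stand pushed back at least 4 mm (z of locating_block in the frame of fixture between 0.067 and 0.107 m and horizontal distance between locating_block and fixture below 0.04 m and angle between locating_block's own z axis and vertical below 0.15 rad and contact force between locating_block and the fingers above 1 N and contact force between locating_block and fixture below 0.2 N and linear speed of locating_block below 0.02 m/s and value of joint each of jaw_left, jaw_right above 0.004 m); the arm keeps its last pose, push and grip.
It fails at once if the gripper or arm presses on the fixture or its jaws (over 3 N) (contact force between any of the fingers, the arm and fixture above 3 N).
It fails at once if a bystander (bush, V-block, flat gauge block, tray) is moved more than 20 mm (distance of any of bush, v_block, flat_gauge, tray from where it was at the start of the episode above 0.02 m).
It also fails if it takes over 46 s, if anything falls off the work surface, if the arm or the gripper's body presses on something with over 40 N, if the wrist force passes 120 N, or if a joint passes its speed limit or range.

## Robot

A 6-joint arm with a two-finger parallel gripper is mounted at the origin on a cart in front of the work surface, level with it; the furniture and walls round the work are solid. World frame = base frame: x ahead of the robot, y to its left, z up, the work surface at z = 0. Lengths are in m, angles in degrees, forces in N, time in s.
With the tool pointing down it reaches from about 0.3 to 0.775 m from the base axis. Payload 14.6 kg.
Tool frame: the origin (TCP) lies between the finger pads; the fingertips stand robot.tip_extent ahead of it and the grasp point (between the pads) lies 3 mm ahead of it (robot.tip_extent is the distance from the TCP to the fingertips, in m); z points along the fingers, x is the direction in which the jaws open and shut, and the axes are right-handed (so a half turn about z gives the same grasp; the last joint's range is limited). The gripper opens to 85 mm and grips with 20 to 120 N. Pads are 22 mm wide; open, the fingers measure 114 mm over their backs; the gripper's body (76 mm by 85 mm) begins 54 mm behind the grasp point. The pads swing forward as they close: fully open they stand 13 mm farther back than shut.
Start: joints at [-73.201, 17.183, 87.147, -0, 75.671, -3.816], TCP at [0.194, -0.515, 0.23] pointing down, gripper open.
Joint ranges: [-173.82, 173.82], [-45.26, 126.66], [13.44, 144.39], [-59.66, 239.66], [0, 175.72], [-146.38, 146.38]. Speed limits (degrees/s): [127.2, 127.2, 147.25, 180, 180, 180].

## Interface

Orientations are given as a 3x3 rotation matrix whose columns are the frame's x, y, z axes.
In Python, from plant import robot gives the robot as it stands. The module is installed in compiled form; this text tells all that it offers.
- The arm moves only by the shell command python3 -m creep 'ROWS' [FORCE]. ROWS is JSON, a list of rows, each an object of numbers: "tx", "ty", "tz": the shift along the tool's x, y, z normalised to -1 to 1, where 1 is 0.6 m; "ax", "ay", "az": the turn, a rotation vector about the tool's x, y, z normalised to -1 to 1, where 1 is 120 degrees; "claw": the gripper command: -1 is fully open, 1 is shut, values between are in proportion. A call has 1 to 10 rows; each row is the pose to reach, as a shift and turn from the pose measured when the call began, along the tool's axes at that moment; what a row does not reach only later rows make up. A row lasts 1/10 s, in which the tool goes at most 50 mm and 8.59 degrees, less where a joint would pass 70% of its speed; a pose out of reach is approached as far as the arm can. A call with a number of a shift or a turn outside -1 to 1 is refused whole. A call with a gripper value outside its range is refused whole. The fingers move at their own pace and stop on an object; FORCE is the grip in N (left out, the last holds). Time passes only in rows, so rows that repeat a pose let the fingers close. It gives the time, the measured TCP pose, the force and the opening at its end, in the units of the state.
- robot.observe(): the state, without advancing time (a new reading comes with each control period).
- robot.camera(name): name is "scene" or "top" or "wrist"; returns a dict with "frame" (384x512x3 uint8, blue, green, red), "range_z" (384x512 float32, m along the optical axis (not along the pixel's ray), 0 where there is no reading), "intrinsics" (3x3 intrinsics, pixels), "view" (4x4, takes a point from world to camera coordinates); the wrist camera has in their place "tool_from_camera" (4x4, takes a point from camera to tool coordinates, whose origin is the TCP and whose axes are the tool frame's). Camera axes: x right, y down, z forward; pixel columns grow to the right and rows downward; lengths in m; the calibration is good to about 2 mm. A picture is of the moment at which its call begins: read the wrist's pose just before it.
- robot.hand_in(): hands the job in, once; it reports no verdict.
The state is a dict: "time": time; "q": joint angles; "joint_vel": joint speeds; "effort": joint torques, N m; "eef_pos": TCP position; "orientation": TCP orientation; "force": force on the tool from outside, world axes, zero at the start; "moment": the same for the moment, N m; "finger_gap": finger opening in m.
Only numpy, scipy, OpenCV 4.12 (cv2) and the standard library are available. Lean on these libraries where they do the work, as an engineer would, in place of code of your own. Each camera call takes 0.05 s, during which the arm holds its last target.

## Working session

There is one attempt and no reset: what is moved stays moved. The work goes in short steps, Python scripts to look and compute and a shell command to move; the robot and the scene stay as the last step left them, time stands still between calls to the robot, and variables do not carry over. Pictures are saved under pics/ and viewed, and the job is handed in when it is done.

```bash
mkdir -p pics; python3 - <<'E'
from plant import robot
import cv2,numpy as np
print(robot.tip_extent); s=robot.observe(); print(s)
for n in("scene","top"):
    c=robot.camera(n); cv2.imwrite(f"pics/{n}0.png",c["frame"]); np.savez(f"{n}0.npz",**c); print(n,c["intrinsics"],c["view"])
E
```

```text
0.022
{'time': 0.0, 'q': array([-7.32008320e+01,  1.72179766e+01,  8.71814424e+01, -1.01990224e-03,
        7.56705108e+01, -3.81532029e+00]), 'joint_vel': array([-0.02452475, -0.06062386,  0.03990757, -0.01062697, -0.11618283,
        0.00707716]), 'effort': array([ 1.91236308e-03, -5.43499768e+01, -3.61795270e+01,  3.62760147e-05,
        4.06700157e-03,  1.19239198e-05]), 'eef_pos': array([ 0.19357109, -0.51455095,  0.2294904 ]), 'orientation': array([[ 3.52082245e-01, -9.35968993e-01, -3.69258906e-04],
       [-9.35968272e-01, -3.52082433e-01,  1.16343472e-03],
       [-1.21894839e-03, -6.40100870e-05, -9.99999255e-01]]), 'force': array([-0.53077135,  0.25173268, -0.05112113]), 'moment': array([0.00318232, 0.00543405, 0.07108018]), 'finger_gap': 0.08532389425247126}
scene [[457.15234206   0.         254.98524617]
 [  0.         457.15234206 191.48355848]
 [  0.           0.           1.        ]] [[-0.8253678  -0.56427594 -0.01899109  0.45000911]
 [-0.21285717  0.34214903 -0.91521903  0.14406757]
 [ 0.52293386 -0.75134992 -0.40250897  1.21975589]
 [ 0.          0.          0.          1.        ]]
top [[467.28098623   0.         258.39465725]
 [  0.         467.28098623 189.06590481]
 [  0.           0.           1.        ]] [[-0.00712896 -0.99976743  0.02035334 -0.01467253]
 [-0.98771357  0.00386252 -0.15622737  0.52884967]
 [ 0.15611242 -0.02121701 -0.98751139  1.16989021]
 [ 0.          0.          0.          1.        ]]
```

View pics/scene0.png

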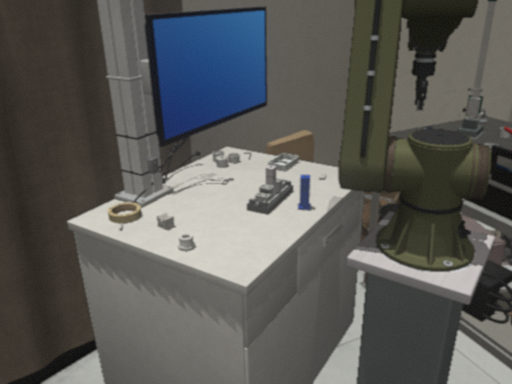

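View pics/top0.png

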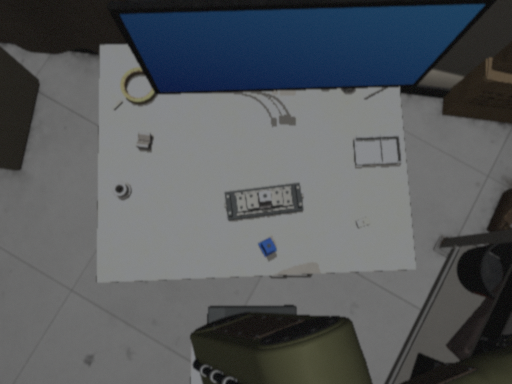

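The top view shows the fixture centred near (263,201), the block's top near (266,197), and the blue look-alike at (268,246). I'll zoom in and measure.

```bash
cat > h.py <<'E'
import numpy as np,cv2
def ray(c,u,v,z):
    K=c["intrinsics"];V=c["view"];R=V[:3,:3];t=V[:3,3]
    o=-R.T@t; d=R.T@np.linalg.inv(K)@np.array([u,v,1.]); return o+d*(z-o[2])/d[2]
def cloud(c):
    K=c["intrinsics"];V=c["view"];z=c["range_z"];v,u=np.mgrid[:z.shape[0],:z.shape[1]]
    p=np.stack([(u-K[0,2])/K[0,0]*z,(v-K[1,2])/K[1,1]*z,z],-1)
    return (p-V[:3,3])@V[:3,:3]
E
python3 - <<'E'
from h import *
t=np.load("top0.npz");s=np.load("scene0.npz")
P=cloud(t); f=t["frame"]
hsv=cv2.cvtColor(f,cv2.COLOR_BGR2HSV)
roi=np.zeros(f.shape[:2],bool); roi[170:230,210:320]=1
m=roi&(P[...,2]>0.014)&(P[...,2]<0.2)
d=roi&(f.max(2)<115)
for mm,z in((m,.025),(d,.022)):
    n,l,st,ce=cv2.connectedComponentsWithStats(mm.astype(np.uint8)); k=1+np.argmax(st[1:,4])
    r=cv2.minAreaRect(np.argwhere(l==k)[:,::-1].astype(np.float32)); print(r)
    b=cv2.boxPoints(r); w=np.array([ray(t,*p,z) for p in b]); print(w.round(4),w.mean(0))
hi=roi&(P[...,2]>0.095); q=P[hi]; print("top",hi.sum(),q.mean(0),q.min(0),q.max(0),np.median(q[:,2]))
u=np.argwhere(hi).mean(0); print(u, ray(t,u[1],u[0],.118))
for nm,c,b in(("t",f,(165,235,205,325)),("s",s["frame"],(150,225,230,330))):
    cv2.imwrite(f"pics/z{nm}.png",cv2.resize(c[b[0]:b[1],b[2]:b[3]],None,fx=6,fy=6,interpolation=cv2.INTER_CUBIC))
np.save("hi.npy",q)
# blue
bl=(hsv[...,0]>100)&(hsv[...,0]<130)&(hsv[...,1]>120)&(np.arange(384)[:,None]>220)&(np.arange(384)[:,None]<265)
print("blue",P[bl].min(0),P[bl].max(0))
E
```

```text
((263.5942077636719, 201.2297821044922), (28.377641677856445, 79.75813293457031), 82.64761352539062)
[[ 0.5233  0.077   0.025 ]
 [ 0.5497 -0.1315  0.025 ]
 [ 0.475  -0.1394  0.025 ]
 [ 0.4493  0.0672  0.025 ]] [ 0.49931704 -0.03168458  0.025     ]
((263.9154052734375, 201.82308959960938), (31.132715225219727, 78.76204681396484), 82.87498474121094)
[[ 0.5264  0.0754  0.022 ]
 [ 0.5517 -0.1311  0.022 ]
 [ 0.4695 -0.1395  0.022 ]
 [ 0.445   0.0649  0.022 ]] [ 0.49817037 -0.03259499  0.022     ]
top 167 [ 0.47838511 -0.02618873  0.25821704] [ 0.33961301 -0.04702319  0.09622338] [0.51217451 0.00810977 1.23819933] 0.11902299016524319
[197.13173653 264.2994012 ] [ 0.49687101 -0.03011898  0.118     ]
blue [ 0.3598448  -0.06063352  0.00461064] [ 0.40148003 -0.0188969   0.11361586]
```

View pics/zt.png

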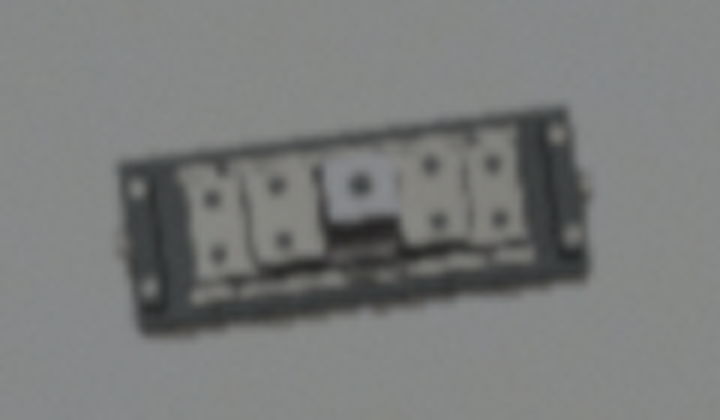

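View pics/zs.png

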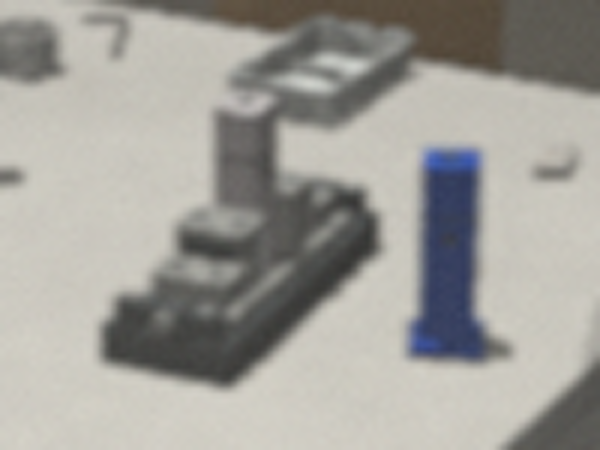

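```bash
python3 - <<'E'
from h import *
t=np.load("top0.npz");P=cloud(t)
roi=np.zeros(P.shape[:2],bool); roi[170:230,210:320]=1
m=(roi&(P[...,2]>.105)&(P[...,2]<.13)).astype(np.uint8)
n,l,st,ce=cv2.connectedComponentsWithStats(m);k=1+np.argmax(st[1:,4]);print(st[k],ce[k])
q=P[l==k];print(np.median(q,0),q.min(0),q.max(0)); print(ray(t,*ce[k],.118), cv2.minAreaRect((q[:,:2]*1000).astype(np.float32)))
# fixture yaw from 3D points
f=roi&(P[...,2]>.012)&(P[...,2]<.07); q=P[f]; print(f.sum(), cv2.minAreaRect((q[:,:2]*1000).astype(np.float32)))
E
```

```text
[258 191  14  12 138] [264.7173913  196.31884058]
[ 0.49902648 -0.03157637  0.11876179] [ 0.48523047 -0.04631782  0.1052088 ] [ 0.51217451 -0.01517437  0.12549194]
[ 0.49885477 -0.03115005  0.118     ] ((499.48431396484375, -31.271257400512695), (26.34134864807129, 29.87099266052246), 6.512135028839111)
2000 ((499.8115234375, -31.063552856445312), (74.87847137451172, 207.35572814941406), 7.123563289642334)
```

The fixture is at about (0.499, -0.031) with yaw +7.1°, and the two views agree on the block. I'll grip across fixture y and first compute the hover move.

```bash
cat >> h.py <<'E'
from scipy.spatial.transform import Rotation as Ro
YAW=7.1
def Rt(yaw=YAW,lean=0.):
    # lean>0: block top toward +y of fixture (rad)
    Rf=Ro.from_euler('z',yaw,degrees=True).as_matrix()
    Rl=Ro.from_rotvec([-lean,0,0]).as_matrix()
    B=np.array([[0,-1,0],[-1,0,0],[0,0,-1.]])  # tool x=-y, y=-x, z=-z
    return Rf@Rl@B
def delta(s,p,R):
    o=s["orientation"];d=o.T@(np.array(p)-s["eef_pos"])/0.6
    a=Ro.from_matrix(o.T@R).as_rotvec(degrees=True)/120
    return d.round(4),a.round(4)
E
python3 - <<'E'
from h import *;from plant import robot
print(delta(robot.observe(),[.499,-.0312,.22],Rt()))
E
```

```text
(array([-0.5748, -0.7601,  0.0166]), array([0.    , 0.0005, 0.1126]))
```

```bash
R='{"tx":-0.575,"ty":-0.76,"tz":0.0166,"ax":0,"ay":0,"az":0.1126,"claw":-1}'; true
python3 -m creep '[{"tx":-0.575,"ty":-0.76,"tz":0.0166,"az":0.1126,"claw":-1},{"tx":-0.575,"ty":-0.76,"tz":0.0166,"az":0.1126,"claw":-1},{"tx":-0.575,"ty":-0.76,"tz":0.0166,"az":0.1126,"claw":-1},{"tx":-0.575,"ty":-0.76,"tz":0.0166,"az":0.1126,"claw":-1},{"tx":-0.575,"ty":-0.76,"tz":0.0166,"az":0.1126,"claw":-1},{"tx":-0.575,"ty":-0.76,"tz":0.0166,"az":0.1126,"claw":-1},{"tx":-0.575,"ty":-0.76,"tz":0.0166,"az":0.1126,"claw":-1},{"tx":-0.575,"ty":-0.76,"tz":0.0166,"az":0.1126,"claw":-1},{"tx":-0.575,"ty":-0.76,"tz":0.0166,"az":0.1126,"claw":-1},{"tx":-0.575,"ty":-0.76,"tz":0.0166,"az":0.1126,"claw":-1}]' 40
python3 -c "
from h import *;from plant import robot
print(delta(robot.observe(),[.499,-.0312,.22],Rt()))"
```

```text
(array([-0.5748, -0.7601,  0.0166]), array([0.    , 0.0005, 0.1126]))$[0]: bad value
```

All six axes seem to be required, so I'll write them out in full.

```bash
python3 -m creep '[{"tx":-0.575,"ty":-0.76,"tz":0.0166,"ax":0,"ay":0,"az":0.1126,"claw":-1},{"tx":-0.575,"ty":-0.76,"tz":0.0166,"ax":0,"ay":0,"az":0.1126,"claw":-1},{"tx":-0.575,"ty":-0.76,"tz":0.0166,"ax":0,"ay":0,"az":0.1126,"claw":-1},{"tx":-0.575,"ty":-0.76,"tz":0.0166,"ax":0,"ay":0,"az":0.1126,"claw":-1},{"tx":-0.575,"ty":-0.76,"tz":0.0166,"ax":0,"ay":0,"az":0.1126,"claw":-1},{"tx":-0.575,"ty":-0.76,"tz":0.0166,"ax":0,"ay":0,"az":0.1126,"claw":-1},{"tx":-0.575,"ty":-0.76,"tz":0.0166,"ax":0,"ay":0,"az":0.1126,"claw":-1},{"tx":-0.575,"ty":-0.76,"tz":0.0166,"ax":0,"ay":0,"az":0.1126,"claw":-1},{"tx":-0.575,"ty":-0.76,"tz":0.0166,"ax":0,"ay":0,"az":0.1126,"claw":-1},{"tx":-0.575,"ty":-0.76,"tz":0.0166,"ax":0,"ay":0,"az":0.1126,"claw":-1}]' 40
python3 -c "
from h import *;from plant import robot
print(delta(robot.observe(),[.499,-.0312,.22],Rt()))"
```

```text
time: 1.1
eef_pos: [0.4608, -0.0905, 0.2212]
orientation: [[0.124, -0.992, -0.0], [-0.992, -0.124, 0.001], [-0.001, 0.0, -1.0]]
force: [0.7, -1.1, -0.5]
finger_gap: 0.0851
(array([-0.0902, -0.0755,  0.0021]), array([0.0001, 0.0005, 0.0001]))
```

```bash
python3 -m creep '[{"tx":-0.09,"ty":-0.0755,"tz":0.002,"ax":0,"ay":0,"az":0,"claw":-1},{"tx":-0.09,"ty":-0.0755,"tz":0.002,"ax":0,"ay":0,"az":0,"claw":-1},{"tx":-0.09,"ty":-0.0755,"tz":0.002,"ax":0,"ay":0,"az":0,"claw":-1},{"tx":-0.09,"ty":-0.0755,"tz":0.002,"ax":0,"ay":0,"az":0,"claw":-1},{"tx":-0.09,"ty":-0.0755,"tz":0.002,"ax":0,"ay":0,"az":0,"claw":-1}]'
python3 - <<'E'
from h import *;from plant import robot
s=robot.observe(); c=robot.camera("wrist"); np.savez("w0.npz",eef=s["eef_pos"],ori=s["orientation"],**c)
cv2.imwrite("pics/w0.png",c["frame"]); print(s["eef_pos"],c["tool_from_camera"],c["intrinsics"])
E
```

```text
time: 1.6
eef_pos: [0.4986, -0.0321, 0.22]
orientation: [[0.123, -0.992, -0.001], [-0.992, -0.123, 0.001], [-0.001, 0.001, -1.0]]
force: [-1.1, 0.1, 0.2]
finger_gap: 0.0854
[ 0.49860234 -0.03210495  0.21999095] [[ 9.99999945e-01 -2.22875829e-04  2.46511429e-04  7.38156890e-04]
 [ 1.39150696e-04  9.54428923e-01  2.98438288e-01 -7.63377482e-02]
 [-3.01792318e-04 -2.98438237e-01  9.54428901e-01 -1.44383053e-01]
 [ 0.00000000e+00  0.00000000e+00  0.00000000e+00  1.00000000e+00]] [[323.77530038   0.         256.38043176]
 [  0.         323.77530038 185.26844716]
 [  0.           0.           1.        ]]
```

View pics/w0.png

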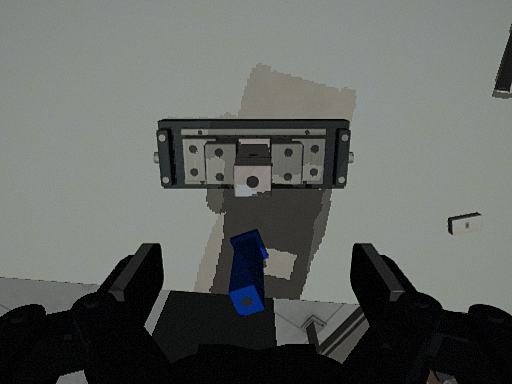

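The wrist view shows the block top at about (252,181), with the fixture level in the image. The blue look-alike is at (248,280), off to the near side. Next I'll measure the block.

```bash
cat >> h.py <<'E'
def wcloud(c):
    K=c["intrinsics"];z=c["range_z"];v,u=np.mgrid[:z.shape[0],:z.shape[1]]
    p=np.stack([(u-K[0,2])/K[0,0]*z,(v-K[1,2])/K[1,1]*z,z],-1)
    T=c["tool_from_camera"]; p=p@T[:3,:3].T+T[:3,3]
    return p@c["ori"].T+c["eef"]
E
python3 - <<'E'
from h import *
c=np.load("w0.npz");P=wcloud(c)
roi=np.zeros(P.shape[:2],bool);roi[100:205,140:365]=1
m=(roi&(abs(P[...,2]-.118)<.004)).astype(np.uint8)
n,l,st,ce=cv2.connectedComponentsWithStats(m);k=1+np.argmax(st[1:,4]);q=P[l==k]
print(st[k],ce[k],np.median(q[:,2]),cv2.minAreaRect((q[:,:2]*1000).astype(np.float32)))
for a,b in((.034,.042),(.014,.07)):
    q=P[roi&(P[...,2]>a)&(P[...,2]<b)];print(len(q),cv2.minAreaRect((q[:,:2]*1000).astype(np.float32)))
# nose tops in fixture frame
q=P[roi&(abs(P[...,2]-.062)<.003)]; r=np.deg2rad(7.1);y=(q[:,:2]-[.499,-.0312])@[-np.sin(r),np.cos(r)]
print(len(q),y[y<0].min(),y[y<0].max(),y[y>0].min(),y[y>0].max())
E
```

```text
[ 234  164   38   33 1204] [252.34302326 180.33554817] 0.11859751994070811 ((501.07916259765625, -29.34825325012207), (26.18022346496582, 29.827125549316406), 7.02626895904541)
1723 ((501.1160888671875, -29.027862548828125), (59.99354934692383, 207.52308654785156), 7.107374668121338)
11779 ((501.0460205078125, -29.17754364013672), (74.26139831542969, 207.80328369140625), 7.065597057342529)
2508 -0.04514438190307096 -0.00022026809397017116 0.0007227036911831035 0.04770314672883602
```

```bash
python3 -c "
from h import *;from plant import robot
print(delta(robot.observe(),[.5003,-.0300,.106],Rt()))"
```

```text
(array([-0.0032, -0.0032,  0.1902]), array([ 0.0001,  0.0004, -0.0006]))
```

```bash
python3 -m creep '[{"tx":-0.0032,"ty":-0.0032,"tz":0.06,"ax":0,"ay":0.0004,"az":-0.0006,"claw":-1},{"tx":-0.0032,"ty":-0.0032,"tz":0.12,"ax":0,"ay":0.0004,"az":-0.0006,"claw":-1},{"tx":-0.0032,"ty":-0.0032,"tz":0.17,"ax":0,"ay":0.0004,"az":-0.0006,"claw":-1},{"tx":-0.0032,"ty":-0.0032,"tz":0.19,"ax":0,"ay":0.0004,"az":-0.0006,"claw":-1},{"tx":-0.0032,"ty":-0.0032,"tz":0.19,"ax":0,"ay":0.0004,"az":-0.0006,"claw":-1},{"tx":-0.0032,"ty":-0.0032,"tz":0.19,"ax":0,"ay":0.0004,"az":-0.0006,"claw":-1}]' 40
python3 -c "
from h import *;from plant import robot
print(delta(robot.observe(),[.5003,-.0300,.106],Rt()))
c=robot.camera('wrist');cv2.imwrite('pics/w1.png',c['frame'])"
```

```text
time: 2.25
eef_pos: [0.5009, -0.0304, 0.1075]
orientation: [[0.123, -0.992, 0.001], [-0.992, -0.123, -0.0], [0.0, -0.001, -1.0]]
force: [-0.3, 0.5, -0.0]
finger_gap: 0.0858
(array([-0.0008,  0.0008,  0.0024]), array([-0.0006, -0.0002, -0.0002]))
```

View pics/w1.png

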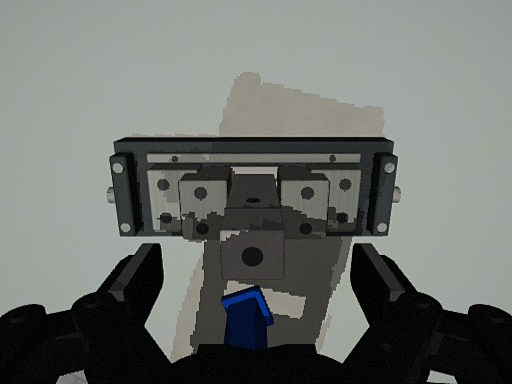

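The block sits about 1 mm toward +y of the finger midline, which matches the wrist estimate. I'll correct for that and close the gripper.

```bash
python3 -c "
from h import *;from plant import robot
print(delta(robot.observe(),[.501,-.0293,.106],Rt()))"
```

```text
(array([-0.0017, -0.0002,  0.0029]), array([-0.001 , -0.0003, -0.0001]))
```

```bash
python3 -m creep '[{"tx":-0.0018,"ty":0,"tz":0.003,"ax":0,"ay":0,"az":0,"claw":-1},{"tx":-0.0018,"ty":0,"tz":0.003,"ax":0,"ay":0,"az":0,"claw":-1},{"tx":-0.0018,"ty":0,"tz":0.003,"ax":0,"ay":0,"az":0,"claw":1},{"tx":-0.0018,"ty":0,"tz":0.003,"ax":0,"ay":0,"az":0,"claw":1},{"tx":-0.0018,"ty":0,"tz":0.003,"ax":0,"ay":0,"az":0,"claw":1},{"tx":-0.0018,"ty":0,"tz":0.003,"ax":0,"ay":0,"az":0,"claw":1},{"tx":-0.0018,"ty":0,"tz":0.003,"ax":0,"ay":0,"az":0,"claw":1},{"tx":-0.0018,"ty":0,"tz":0.003,"ax":0,"ay":0,"az":0,"claw":1},{"tx":-0.0018,"ty":0,"tz":0.003,"ax":0,"ay":0,"az":0,"claw":1},{"tx":-0.0018,"ty":0,"tz":0.003,"ax":0,"ay":0,"az":0,"claw":1}]' 40
python3 -c "
from h import *;from plant import robot
s=robot.observe();print(s['eef_pos'],s['force'],s['moment'],s['finger_gap'])
c=robot.camera('wrist');cv2.imwrite('pics/w2.png',c['frame'])"
```

```text
time: 3.3
eef_pos: [0.501, -0.0292, 0.1061]
orientation: [[0.123, -0.992, 0.003], [-0.992, -0.123, -0.0], [0.001, -0.002, -1.0]]
force: [-1.4, 0.1, 5.7]
finger_gap: 0.0287
[ 0.50103937 -0.02924862  0.10613689] [-1.35493364  0.06638219  5.6519094 ] [0.04784817 0.07300434 0.00828095] 0.028697915404861066
```

View pics/w2.png

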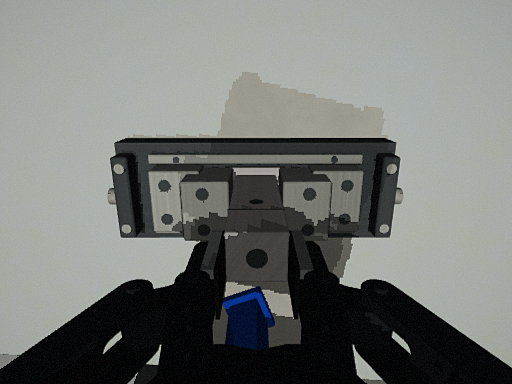

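It's held with almost no side force. Next I'll work out the lean waypoints about foot_left.

```bash
python3 - <<'E'
import numpy as np
for t in(.03,.06,.09,.12,.15):
    dy=20-20*np.cos(t)+96*np.sin(t); dz=20*np.sin(t)+96*np.cos(t)-96
    print(t,"tx",round(-dy/600,4),"tz",round(-dz/600,4),"ay",round(np.rad2deg(t)/120,4))
E
```

```text
0.03 tx -0.0048 tz -0.0009 ay 0.0143
0.06 tx -0.0097 tz -0.0017 ay 0.0286
0.09 tx -0.0145 tz -0.0023 ay 0.043
0.12 tx -0.0194 tz -0.0028 ay 0.0573
0.15 tx -0.0243 tz -0.0032 ay 0.0716
```

```bash
python3 -m creep '[{"tx":0,"ty":0,"tz":0,"ax":0,"ay":0,"az":0,"claw":1},{"tx":0,"ty":0,"tz":0,"ax":0,"ay":0,"az":0,"claw":1},{"tx":-0.0048,"ty":0,"tz":-0.0009,"ax":0,"ay":0.0143,"az":0,"claw":1},{"tx":-0.0097,"ty":0,"tz":-0.0017,"ax":0,"ay":0.0286,"az":0,"claw":1},{"tx":-0.0145,"ty":0,"tz":-0.0023,"ax":0,"ay":0.043,"az":0,"claw":1},{"tx":-0.0145,"ty":0,"tz":-0.0023,"ax":0,"ay":0.043,"az":0,"claw":1},{"tx":-0.0145,"ty":0,"tz":-0.0023,"ax":0,"ay":0.043,"az":0,"claw":1}]' 80
python3 -c "
from h import *;from plant import robot
s=robot.observe();print(s['force'],s['moment'],s['finger_gap'])
print(delta(s,[.501,-.0293,.106],Rt()))"
```

```text
time: 4.05
eef_pos: [0.5, -0.0207, 0.1075]
orientation: [[0.123, -0.992, 0.014], [-0.988, -0.124, -0.089], [0.09, -0.002, -0.996]]
force: [0.0, -2.3, 2.5]
finger_gap: 0.0279
[ 0.01934119 -2.27490573  2.49269289] [-0.61879684 -0.02119266 -0.03559588] 0.02789787846309273
(array([0.0141, 0.0001, 0.0038]), array([-0.0012, -0.0431, -0.    ]))
```

Forces are small, so I'll continue to 0.15.

```bash
cat >> h.py <<'E'
P0=np.array([.50104,-.02925,.1061])
def leanpose(t,lift=0.):
    a=abs(t);sg=np.sign(t)
    dy=sg*(20-20*np.cos(a)+96*np.sin(a)); dz=20*np.sin(a)+96*np.cos(a)-96+lift
    Rf=Ro.from_euler('z',YAW,degrees=True).as_matrix()
    return P0+Rf@np.array([0,dy,dz])/1000, Rt(lean=t)
E
python3 -c "
from h import *;from plant import robot
s=robot.observe()
for t in(.12,.15,.155):print(t,*delta(s,*leanpose(t)))"
```

```text
0.12 [-0.0051  0.     -0.001 ] [-0.0012  0.0142 -0.0001]
0.15 [-0.0099  0.     -0.0018] [-0.0012  0.0286 -0.0001]
0.155 [-0.0107  0.     -0.0019] [-0.0012  0.0309 -0.0001]
```

```bash
python3 -m creep '[{"tx":-0.0051,"ty":0,"tz":-0.001,"ax":-0.0006,"ay":0.0142,"az":0,"claw":1},{"tx":-0.0103,"ty":0,"tz":-0.0018,"ax":-0.0006,"ay":0.0296,"az":0,"claw":1},{"tx":-0.0103,"ty":0,"tz":-0.0018,"ax":-0.0006,"ay":0.0296,"az":0,"claw":1},{"tx":-0.0103,"ty":0,"tz":-0.0018,"ax":-0.0006,"ay":0.0296,"az":0,"claw":1}]'
python3 -c "
from h import *;from plant import robot
s=robot.observe();print(s['force'],s['moment'],s['finger_gap'])
for t in (.15,):print(t,*delta(s,*leanpose(t)))
c=robot.camera('wrist');cv2.imwrite('pics/w3.png',c['frame']);np.savez('w3.npz',eef=s['eef_pos'],ori=s['orientation'],**c)"
```

```text
time: 4.45
eef_pos: [0.4993, -0.0149, 0.108]
orientation: [[0.122, -0.992, 0.02], [-0.981, -0.124, -0.15], [0.151, -0.001, -0.989]]
force: [0.2, -5.2, 2.4]
finger_gap: 0.0277
[ 0.22059272 -5.16375321  2.42566087] [-1.02219116 -0.10254652  0.01424329] 0.027703217018220015
0.15 [-0.0002  0.0001 -0.    ] [-0.0005 -0.0007 -0.    ]
```

View pics/w3.png

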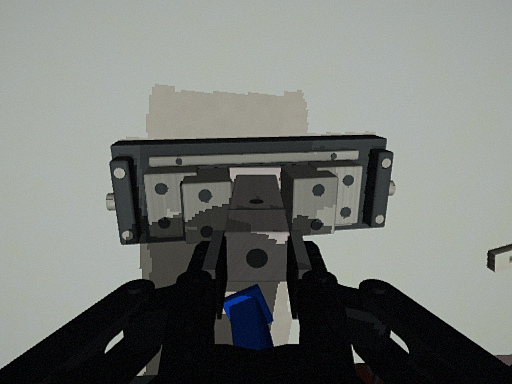

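The left jaw has visibly moved back. I'll measure the noses from depth.

```bash
cat >> h.py <<'E'
def noses(c):
    P=wcloud(c);r=np.deg2rad(YAW);d=P[...,:2]-[.501,-.0293]
    y=d@[-np.sin(r),np.cos(r)];x=d@[np.cos(r),np.sin(r)]
    m=(abs(P[...,2]-.062)<.003)&(abs(x)<.019)&(abs(y)<.06)
    q=y[m]; return [np.percentile(q[q>.014],[1,99]).round(4) if (q>.014).any() else 0, np.percentile(q[q<-.014],[1,99]).round(4)]
E
python3 -c "
from h import *
print(noses(np.load('w0.npz')),noses(np.load('w3.npz')))"
```

```text
[array([0.0163, 0.0457]), array([-0.0463, -0.0171])] [array([0.0188, 0.0516]), array([-0.0459, -0.0165])]
```

The left nose moved 5.9 mm, so jaw_left is about 6.5 mm. Now the return and the other lean.

```bash
python3 -c "
from h import *;from plant import robot
s=robot.observe()
for t in(.11,.07,.03,0,-.03,-.06,-.09,-.12,-.15):print(t,*delta(s,*leanpose(t)))"
```

```text
0.11 [0.0061 0.     0.0014] [-0.0005 -0.0197 -0.0002]
0.07 [0.0124 0.     0.0032] [-0.0005 -0.0388 -0.0002]
0.03 [0.0186 0.     0.0051] [-0.0005 -0.0579 -0.0001]
0 [0.0233 0.     0.0068] [-0.0005 -0.0722 -0.0001]
-0.03 [0.0282 0.     0.0066] [-0.0005 -0.0865 -0.0001]
-0.06 [0.0331 0.     0.0066] [-5.000e-04 -1.009e-01 -1.000e-04]
-0.09 [0.038  0.     0.0067] [-5.000e-04 -1.152e-01 -1.000e-04]
-0.12 [0.0429 0.     0.0069] [-5.000e-04 -1.295e-01 -1.000e-04]
-0.15 [0.0478 0.     0.0073] [-5.000e-04 -1.438e-01 -1.000e-04]
```

```bash
python3 -m creep '[{"tx":0.0061,"ty":0,"tz":0.0013,"ax":-0.0005,"ay":-0.0197,"az":0,"claw":1},{"tx":0.0124,"ty":0,"tz":0.003,"ax":-0.0005,"ay":-0.0388,"az":0,"claw":1},{"tx":0.0186,"ty":0,"tz":0.005,"ax":-0.0005,"ay":-0.0579,"az":0,"claw":1},{"tx":0.0233,"ty":0,"tz":0.0066,"ax":-0.0005,"ay":-0.0722,"az":0,"claw":1},{"tx":0.0282,"ty":0,"tz":0.0066,"ax":-0.0005,"ay":-0.0865,"az":0,"claw":1},{"tx":0.0331,"ty":0,"tz":0.0066,"ax":-0.0005,"ay":-0.1009,"az":0,"claw":1},{"tx":0.0331,"ty":0,"tz":0.0066,"ax":-0.0005,"ay":-0.1009,"az":0,"claw":1},{"tx":0.0331,"ty":0,"tz":0.0066,"ax":-0.0005,"ay":-0.1009,"az":0,"claw":1}]'
python3 -c "
from h import *;from plant import robot
s=robot.observe();print(s['force'],s['moment'],s['finger_gap'])
for t in(-.06,-.09,-.12,-.15,-.155):print(t,*delta(s,*leanpose(t)))"
```

```text
time: 5.3
eef_pos: [0.5019, -0.0349, 0.1073]
orientation: [[0.122, -0.992, -0.007], [-0.991, -0.123, 0.061], [-0.061, -0.001, -0.998]]
force: [0.1, 1.5, 6.3]
finger_gap: 0.0276
[0.05736556 1.46448958 6.32917354] [0.33206465 0.10214805 0.05090325] 0.027634095710236135
-0.06 [0.0001 0.0003 0.0003] [-0.0004  0.0007 -0.0005]
-0.09 [ 0.0049  0.0003 -0.0007] [-0.0004 -0.0136 -0.0005]
-0.12 [ 0.0098  0.0003 -0.0014] [-0.0004 -0.0279 -0.0005]
-0.15 [ 0.0146  0.0003 -0.0021] [-0.0004 -0.0423 -0.0005]
-0.155 [ 0.0154  0.0003 -0.0022] [-0.0004 -0.0446 -0.0005]
```

```bash
python3 -m creep '[{"tx":0.0049,"ty":0,"tz":-0.0007,"ax":0,"ay":-0.0136,"az":0,"claw":1},{"tx":0.0098,"ty":0,"tz":-0.0014,"ax":0,"ay":-0.0279,"az":0,"claw":1},{"tx":0.015,"ty":0,"tz":-0.0021,"ax":0,"ay":-0.043,"az":0,"claw":1},{"tx":0.015,"ty":0,"tz":-0.0021,"ax":0,"ay":-0.043,"az":0,"claw":1},{"tx":0.015,"ty":0,"tz":-0.0021,"ax":0,"ay":-0.043,"az":0,"claw":1},{"tx":0.015,"ty":0,"tz":-0.0021,"ax":0,"ay":-0.043,"az":0,"claw":1}]'
python3 -c "
from h import *;from plant import robot
s=robot.observe();print(s['force'],s['moment'],s['finger_gap'])
for t in (-.15,-.1,-.05,0):print(t,*delta(s,*leanpose(t)))
c=dict(robot.camera('wrist'),eef=s['eef_pos'],ori=s['orientation']);cv2.imwrite('pics/w4.png',c['frame']);print(noses(c))"
```

```text
time: 5.9
eef_pos: [0.503, -0.0435, 0.108]
orientation: [[0.121, -0.992, -0.018], [-0.981, -0.122, 0.151], [-0.152, -0.001, -0.988]]
force: [-0.8, 3.6, 4.7]
finger_gap: 0.0275
[-0.81245165  3.6246212   4.74542816] [1.12121461 0.1766849  0.02968722] 0.027464636048904215
-0.15 [ 0.0004  0.0003 -0.    ] [-0.0004  0.0011 -0.0005]
-0.1 [-0.0076  0.0003  0.0019] [-0.0004  0.025  -0.0006]
-0.05 [-0.0154  0.0003  0.0042] [-0.0004  0.0489 -0.0006]
0 [-0.0231  0.0003  0.0068] [-0.0004  0.0727 -0.0006]
[array([0.0218, 0.0512]), array([-0.052 , -0.0191])]
```

View pics/w4.png

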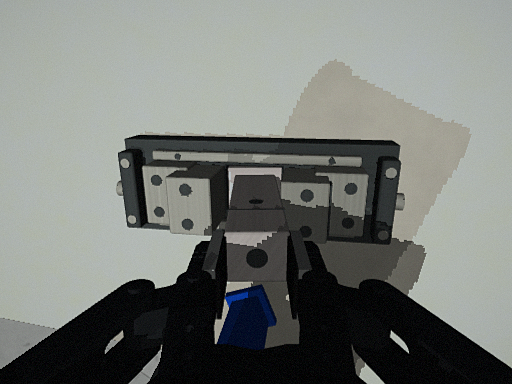

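Both noses now stand about 6 mm back: the left face is at 21.8 mm and the right nose moved 5.7 mm. I'll bring the block upright.

```bash
python3 -m creep '[{"tx":-0.0076,"ty":0,"tz":0.0018,"ax":-0.0004,"ay":0.025,"az":0,"claw":1},{"tx":-0.0154,"ty":0,"tz":0.004,"ax":-0.0004,"ay":0.0489,"az":0,"claw":1},{"tx":-0.0231,"ty":0.0003,"tz":0.0064,"ax":-0.0004,"ay":0.0727,"az":0,"claw":1},{"tx":-0.0231,"ty":0.0003,"tz":0.0064,"ax":-0.0004,"ay":0.0727,"az":0,"claw":1},{"tx":-0.0231,"ty":0.0003,"tz":0.0064,"ax":-0.0004,"ay":0.0727,"az":0,"claw":1}]'
python3 -c "
from h import *;from plant import robot
s=robot.observe();print(s['force'],s['moment'],s['finger_gap'])
for l in (0,10,20,72):print(l,*delta(s,*leanpose(0,l)))
c=dict(robot.camera('wrist'),eef=s['eef_pos'],ori=s['orientation']);print(noses(c))"
```

```text
time: 6.45
eef_pos: [0.5012, -0.0292, 0.1064]
orientation: [[0.123, -0.992, 0.0], [-0.992, -0.123, 0.001], [-0.001, -0.0, -1.0]]
force: [-0.8, 2.2, 4.2]
finger_gap: 0.0278
[-0.80462379  2.15771939  4.19097064] [ 0.43370037  0.04447728 -0.00066968] 0.027754152688691157
0 [-0.      0.0002  0.0005] [-0.0001  0.0004 -0.0001]
10 [-0.      0.0002 -0.0161] [-0.0001  0.0004 -0.0001]
20 [-0.      0.0002 -0.0328] [-0.0001  0.0004 -0.0001]
72 [-1.000e-04  2.000e-04 -1.195e-01] [-0.0001  0.0004 -0.0001]
[array([0.022 , 0.0513]), array([-0.0517, -0.0224])]
```

Nose faces are at +22.0 and -22.4 mm, so a ±20 mm foot should clear. I'll lift slowly at first.

```bash
python3 -m creep '[{"tx":0,"ty":0,"tz":-0.006,"ax":0,"ay":0,"az":0,"claw":1},{"tx":0,"ty":0,"tz":-0.012,"ax":0,"ay":0,"az":0,"claw":1},{"tx":0,"ty":0,"tz":-0.018,"ax":0,"ay":0,"az":0,"claw":1},{"tx":0,"ty":0,"tz":-0.024,"ax":0,"ay":0,"az":0,"claw":1},{"tx":0,"ty":0,"tz":-0.024,"ax":0,"ay":0,"az":0,"claw":1},{"tx":0,"ty":0,"tz":-0.024,"ax":0,"ay":0,"az":0,"claw":1}]'
python3 -c "
from h import *;from plant import robot
s=robot.observe();print(s['force'],s['moment'],s['finger_gap'])
c=dict(robot.camera('wrist'),eef=s['eef_pos'],ori=s['orientation']);cv2.imwrite('pics/w5.png',c['frame']);print(noses(c))
c=robot.camera('scene')['frame'];cv2.imwrite('pics/s5.png',cv2.resize(c[130:225,230:330],None,fx=6,fy=6))"
```

```text
time: 7.1
eef_pos: [0.5012, -0.0294, 0.1209]
orientation: [[0.123, -0.992, 0.0], [-0.992, -0.123, 0.001], [-0.001, -0.0, -1.0]]
force: [-0.3, -0.4, -2.2]
finger_gap: 0.0274
[-0.25837707 -0.4016814  -2.23434539] [-0.05272643  0.03335114  0.01318513] 0.027360113181992343
[array([0.022 , 0.0513]), array([-0.0518, -0.0224])]
```

View pics/w5.png

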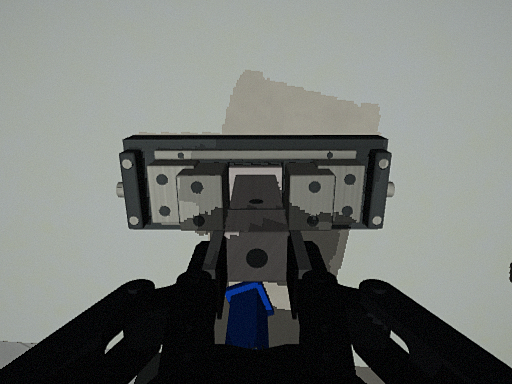

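View pics/s5.png

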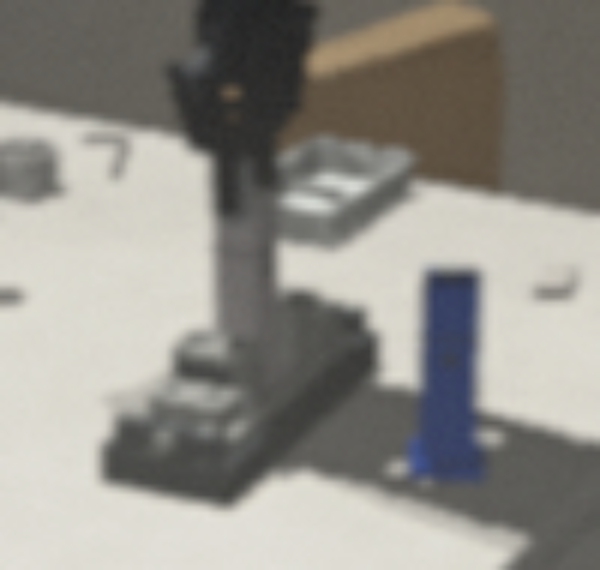

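The block hangs free: the downward force is 2.2 N, about its weight, and it has passed the 7 mm stop. I'll lift the rest of the way.

```bash
python3 -m creep '[{"tx":0,"ty":0,"tz":-0.01,"ax":0,"ay":0,"az":0,"claw":1},{"tx":0,"ty":0,"tz":-0.022,"ax":0,"ay":0,"az":0,"claw":1},{"tx":0,"ty":0,"tz":-0.036,"ax":0,"ay":0,"az":0,"claw":1},{"tx":0,"ty":0,"tz":-0.05,"ax":0,"ay":0,"az":0,"claw":1},{"tx":0,"ty":0,"tz":-0.064,"ax":0,"ay":0,"az":0,"claw":1},{"tx":0,"ty":0,"tz":-0.078,"ax":0,"ay":0,"az":0,"claw":1},{"tx":0,"ty":0,"tz":-0.09,"ax":0,"ay":0,"az":0,"claw":1},{"tx":0,"ty":0,"tz":-0.096,"ax":0,"ay":0,"az":0,"claw":1},{"tx":0,"ty":0,"tz":-0.096,"ax":0,"ay":0,"az":0,"claw":1},{"tx":0,"ty":0,"tz":-0.096,"ax":0,"ay":0,"az":0,"claw":1}]'
python3 -c "
from h import *;from plant import robot
s=robot.observe();print(s['force'],s['moment'],s['finger_gap'],s['eef_pos'])
c=dict(robot.camera('wrist'),eef=s['eef_pos'],ori=s['orientation']);cv2.imwrite('pics/w6.png',c['frame']);print(noses(c))
c=robot.camera('scene')['frame'];cv2.imwrite('pics/s6.png',cv2.resize(c[130:225,230:330],None,fx=6,fy=6))"
```

```text
time: 8.2
eef_pos: [0.501, -0.0294, 0.178]
orientation: [[0.123, -0.992, -0.001], [-0.992, -0.123, 0.001], [-0.001, 0.001, -1.0]]
force: [-0.3, 0.8, -1.4]
finger_gap: 0.0278
[-0.27832127  0.832939   -1.41038927] [-0.06537994  0.07077678 -0.01981717] 0.027812170244979825 [ 0.50097361 -0.02944436  0.17803088]
[array([0.0226, 0.0514]), array([-0.0518, -0.0225])]
```

View pics/w6.png

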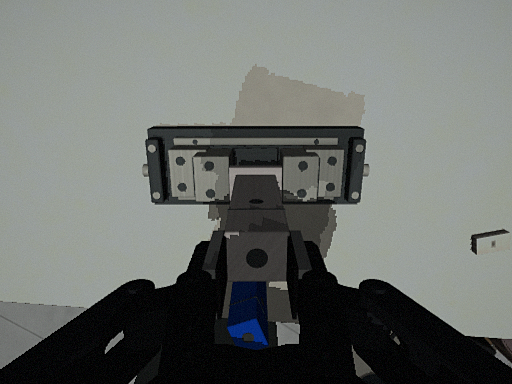

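View pics/s6.png

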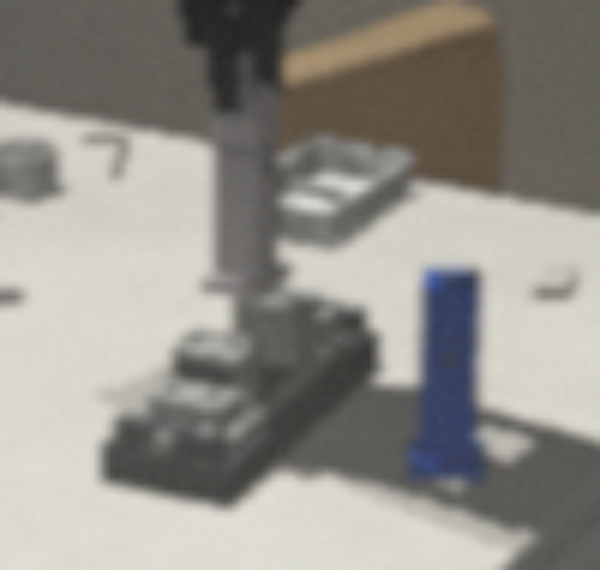

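The scene view shows the foot (at about (245,275) in the zoom) clear above the jaws, with the block upright and both jaws back. I'll hand in.

```bash
python3 -c "
from plant import robot
print(abs(robot.observe()['joint_vel']).max());print(robot.hand_in())"
```

```text
0.10222071527542205
the job is handed in; nothing more can be done
None
```

The locating block is out and held upright over the fixture. I handed the job in after about 8.2 s of the 46 s; `hand_in()` gives no verdict.

**What I did:** I gripped the shank across the fixture's y and leaned it about 0.15 rad to +y, pivoting on the foot's edge. I then leaned it about 0.15 rad to −y, stood it upright and lifted it 72 mm.

**Last checks:**
- **Jaws:** the wrist camera's depth puts the nose faces at about +22.6 and −22.5 mm. That is roughly 6–7 mm of push-back on each side, against the 4 mm needed.
- **Height:** the TCP is at z = 0.178, which puts the foot about 20 mm above the jaw tops. That assumes the block has not slipped in the fingers, which I did not measure separately. The scene picture shows the foot clear above the jaws and the block upright.
- **Position:** the TCP is within about 1 mm of the fixture's middle as the wrist camera measured it.
- **Hold and rest:** the fingers are at a 27.8 mm gap at 80 N, and the fastest joint was at 0.1 degrees/s. Downward force read 2.2 N part-way up, close to the block's weight, and 1.4 N at the end with about 0.8 N sideways, which I put down to sensor noise.
- **Wrist force:** it stayed below about 7 N at every reading taken.

**Disagreements:**
- The top and wrist cameras differed by about 2 mm on where the block stood. I used the wrist value, and the side force after closing was near zero.
- The finger gap reads about 2 mm less than the 30 mm shank.

I did not re-measure the bystanders at the end; the path stayed well above them.

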